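# Preset the column clamp with its knurled wheel

## Robot

A 6-joint arm with a two-finger parallel gripper is mounted at the origin on the work surface. World frame = base frame: x ahead of the robot, y to its left, z up, the work surface at z = 0. Lengths are in m, angles in rad, forces in N, time in s.
With the tool pointing down it reaches from about 0.3 to 0.85 m from the base axis. Payload 5.4 kg.
Tool frame: the origin (TCP) lies at the very end of the fingers, on their centre line; the grasp point (between the pads) lies 19 mm behind it; z points along the fingers, y is the direction in which the jaws open and shut (so a half turn about z gives the same grasp; the last joint's range is limited). The gripper opens to 85 mm and grips with 20 to 120 N. Pads are 22 mm wide; open, the fingers measure 114 mm over their backs; the gripper's body (76 mm by 85 mm) begins 54 mm behind the grasp point. The pads swing forward as they close: fully open they stand 13 mm farther back than shut.
Start: joints at [-1.369, 0.158, 1.597, -0, 1.386, -0.21], TCP at [0.23, -0.527, 0.231] pointing down, gripper open.
Joint ranges: [-2.91, 2.91], [-0.94, 2.29], [0.18, 2.7], [-1.29, 4.43], [0.17, 2.64], [-3, 3]. Speed limits (rad/s): [2.57, 2.57, 3.14, 3.14, 3.14, 3.14].

## Interface

Orientations are given as [roll, pitch, yaw] about the fixed x, y, z axes, in that order (R = Rz(yaw) Ry(pitch) Rx(roll)).
In Python, from plant import telemetry, optics, workorder gives the robot as it stands. The module is installed in compiled form; this text tells all that it offers.
- The arm moves only by the tool arm_command, never from a script. Its argument "moves" is a list of rows, each a list of 5 numbers: the shift along the tool's x, y, z in m, then the turn about the tool's z in degrees, then the gripper's target within -1 to 1 (fully open at 1, half-way at 0, shut at -1). In form: [[dx, dy, dz, yaw, claw], ...]. A call has 1 to 12 rows; each row shifts and turns the commanded pose from where the row before left it, along the tool's axes as they then stand; what a row does not reach is not made up. A row lasts 1/10 s, in which the tool goes at most 50 mm and 8.59 degrees, less where a joint would pass 70% of its speed; a pose out of reach is approached as far as the arm can. A call with a gripper value outside its range is refused whole. The fingers move at their own pace and stop on an object; the grip force is fixed at half the most. Time passes only in rows, so rows that do not move let the fingers close. It gives the time, the measured TCP pose, the force and the opening at its end, in the units of the state.
- telemetry.observe(): the state, without advancing time (a new reading comes with each control period).
- optics.capture(name): name is "scene" or "top"; returns a dict with "color" (400x640x3 uint8, red, green, blue), "fx", "fy", "cx", "cy" (pixels), "dist_coeffs" ([k1, k2, p1, p2, k3] as OpenCV has them; the pictures are not rectified), "rvec" (rotation vector, rad) and "tvec" (3), from world to camera coordinates, as OpenCV has them. Camera axes: x right, y down, z forward; pixel columns grow to the right and rows downward; lengths in m; the calibration is good to about 2 mm. A picture is of the moment at which its call begins. There is no depth.
- workorder.finish_job(): hands the job in, once; it reports no verdict.
The state is a dict: "clock": time; "qpos": joint angles; "qvel": joint speeds; "tau": joint torques, N m; "tool_pos": TCP position; "ee_rot": TCP orientation; "force": force on the tool from outside, world axes, zero at the start; "moment": the same for the moment, N m; "width": opening from 0.0 (shut) to 1.0 (fully open).
Only numpy, scipy, OpenCV 4.12 (cv2) and the standard library are available. Lean on these libraries where they do the work, as an engineer would, in place of code of your own. Each camera call takes 0.05 s, during which the arm holds its last target. There are 200 camera calls.

## Task

Preset the column clamp for the next glass column: with a fingertip resting lightly on top of the knurled brass wheel, roll it towards the jaws, in as many strokes as needed, until the gap has closed so far that the black pointer of the blue jaw stands at the red gauge mark, within its width, then take the finger away. Move the jaw only by the wheel, never by pushing it, do not press hard, and leave the glassware and other loose things where they stand: nothing is to be picked up.

Things in the scene. Friction and masses are not known exactly. Their poses are not given: they have to be found in the camera images.
- clamp: Column clamp base bolted to the bench: aluminium plate 250 x 140 x 12 mm. Origin on the bench, under the wheel and jaws' centre line, mid-length; the plate spans y -92 to 48 mm. +x runs lengthwise from the wheel's end to the fixed grey jaw, z up. Along x: wheel axle at -80 mm, blue sliding jaw, fixed jaw from 84 to 119 mm (70 wide, top 95). A white scale bar, 54 mm tall, stands along its -y side (y -62 to -90).
- deck (a joint): Sinking (m) of the sprung deck that carries wheel, screw and both jaws: 0 untouched, -0.007 pressed right down. A fingertip on the wheel starts to sink it at about 2 N and takes 0.7 N more per mm; sunk by 4 to 6 mm the finger has grip enough to roll the wheel. The deck springs back when let go.
- wheel: Knurled brass wheel with dark ribs, one white, 60 mm diameter, 24 mm wide, upright between two grey cheeks 74 mm tall. Origin: its centre, 66 mm above the bench; axle along the clamp's y; the frame turns with it. Rolling its top along the clamp's +x moves the blue jaw along +x and closes the gap, 1 mm per 3 mm of rim travel (10 mm per rad); rolling back opens it. It stays as left.
- wheel_top (a point): Highest point of the untouched wheel, 96 mm above the bench, fixed to the clamp's base (does not turn or sink).
- jaw: Blue sliding jaw, 70 mm wide, top 92 mm above the bench; origin on the clamp's centre line, 32 mm above the bench, at the pointer's x; axes parallel to the clamp's. Its block reaches from 2 to 26 mm behind the origin (-x), rubber pads a little ahead. Slides along the clamp's x. Not to be pushed directly.
- pointer (a point): Tip of the thin black pointer (2.5 mm wide) that sticks out of the blue jaw up to the edge of the white scale bar, 57 mm above the bench; the point is on the pointer's centre line.
- marker: Red gauge mark across the top of the white scale bar: a band 6 mm wide along the clamp's x, 29 mm long. Origin: centre of the band's underside, 54 mm above the bench; axes parallel to the clamp's. It does not move; at the start it lies 12 to 40 mm from the pointer towards the fixed jaw. Compare it with the pointer along the clamp's x only.
- flask_a: clear conical flask with green stopper, 72 mm across at the foot, 123 mm tall. Bystander; origin: centre of its underside
- flask_b: amber conical flask with green stopper, 72 mm across at the foot, 123 mm tall. Bystander; origin: centre of its underside
- vial: small capped sample jar, 28 mm across, 55 mm tall, standing close to the clamp. Bystander; origin: centre of its underside
- stopper: loose black rubber stopper, 36 mm across, 26 mm tall, standing close to the clamp. Bystander; origin: centre of its underside
- boss: aluminium rod clamp (boss head), lying, 56 x 56 x 24 mm. Bystander; origin: centre of its underside
- bottle: white bottle with red cap, 64 mm across, 150 mm tall. Bystander; origin: centre of its underside
- spatula: spatula lying on the bench, 170 mm long. Bystander; origin: middle of its length

How it is judged:
By the outcome, as a careful person would: the job done as asked, in the order asked, and still so for the second after the job is handed in, with the robot touching nothing.
It also fails if it takes over 45 s, if anything falls off the work surface, if the arm or the gripper's body presses on something with over 40 N, if the wrist force passes 120 N, or if a joint passes its speed limit or range.

## Working session

There is one attempt and no reset: what is moved stays moved. The work goes in short steps, Python scripts to look and compute and a tool call to move; the robot and the scene stay as the last step left them, time stands still between calls to the robot, and variables do not carry over. Pictures are saved under pics/ and viewed, about 8 in all and at most 12, crops included, and the job is handed in when it is done.

Besides the shell and the picture viewer there is one more tool, called after "Request:" by a JSON object that holds its "api" and its "payload". arm_command: Moves the arm, as the interface text tells. Its arguments: {"type":"object","properties":{"moves":{"type":"array","items":{"type":"array","items":{"type":"number"}}}},"required":["moves"]}

```bash
mkdir -p pics; cat > h.py <<'E'
import numpy as np, cv2
from plant import telemetry, optics, workorder
def cap(n):
    c=optics.capture(n); K=np.array([[c['fx'],0,c['cx']],[0,c['fy'],c['cy']],[0,0,1.]])
    return c['color'],K,np.array(c['dist_coeffs'],float),np.array(c['rvec'],float),np.array(c['tvec'],float)
def ray(c,uv,z):
    _,K,d,r,t=c; R=cv2.Rodrigues(r)[0]; o=-R.T@t.ravel()
    p=cv2.undistortPoints(np.array(uv,float).reshape(-1,1,2),K,d).reshape(-1,2)
    v=np.c_[p,np.ones(len(p))]@R
    return o+v*((z-o[2])/v[:,2])[:,None]
def proj(c,P):
    return cv2.projectPoints(np.array(P,float).reshape(-1,1,3),c[3],c[4],c[1],c[2])[0].reshape(-1,2)
def save(n,im): cv2.imwrite('pics/'+n,im[:,:,::-1])
E
python3 - <<'E'
from h import *
for n in ('top','scene'):
    c=cap(n); save(n+'0.png',c[0]); R=cv2.Rodrigues(c[3])[0]; print(n,c[1][0,0],-R.T@c[4].ravel(),R[2])
print(telemetry.observe())
E
```

```text
top 452.44998303787173 [0.48865688 0.00818847 1.28832587] [ 0.04740216 -0.01650416 -0.99873953]
scene 480.43070834686057 [ 1.42249765 -0.54296923  0.9160847 ] [-0.67027469  0.40454988 -0.62215049]
{'clock': 0.1, 'qpos': array([-1.36910680e+00,  1.59030154e-01,  1.59809971e+00, -7.04749976e-06,
        1.38619868e+00, -2.10070157e-01]), 'qvel': array([ 0.00109345, -0.00206864, -0.00442196,  0.00074697,  0.00065571,
       -0.00035191]), 'tau': array([ 4.66026756e-05, -3.96989751e+01, -3.32338321e+01, -1.51259042e-04,
        4.21632518e-03,  5.45647282e-06]), 'tool_pos': array([ 0.23001177, -0.52640204,  0.23039387]), 'ee_rot': array([-3.13989349e+00, -3.55207952e-04,  4.11760681e-01]), 'force': array([0.09290416, 0.33583106, 0.10287226]), 'moment': array([-0.02196371,  0.01578823, -0.02897201]), 'width': 0.9983564809328421}
```

View pics/top0.png

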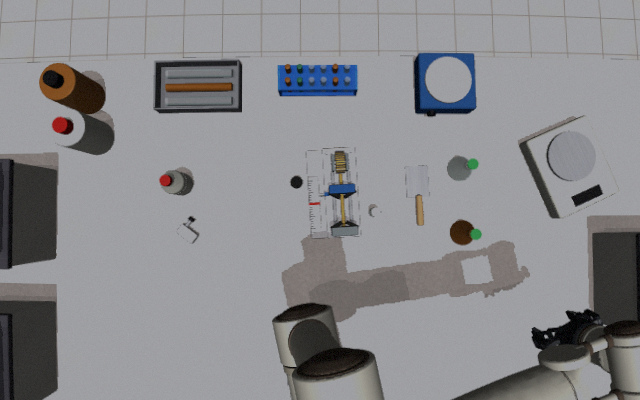

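View pics/scene0.png

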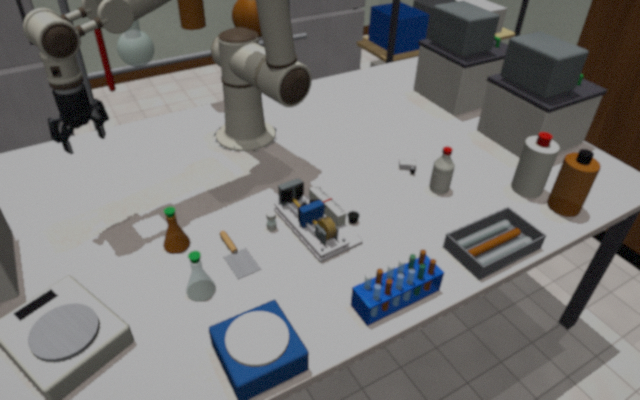

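The top view shows the wheel at about (341,162), the blue jaw at (342,190), the red mark at (315,204) and the fixed jaw at (344,229). Clamp +x therefore points roughly along world -x, towards the robot. The stopper is at (297,182), the vial at (375,211). Next I'll zoom in.

```bash
python3 - <<'E'
from h import *
t=cv2.imread('pics/top0.png')[135:250,285:400]; s=cv2.imread('pics/scene0.png')[170:265,255:370]
a=cv2.resize(t,None,fx=5,fy=5,interpolation=cv2.INTER_CUBIC)
cv2.imwrite('pics/crop0.png',a)
E
```

```text
(no output)
```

View pics/crop0.png

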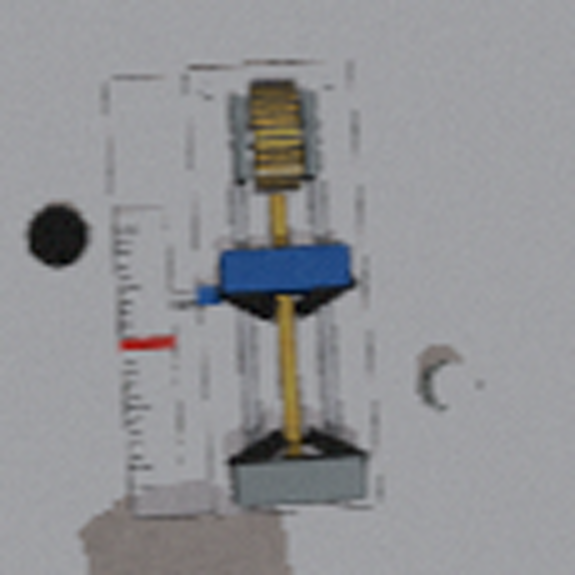

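```bash
cat > m.py <<'E'
from h import *
def blob(m,off):
    n,l,s,c=cv2.connectedComponentsWithStats(m.astype(np.uint8)); i=1+np.argmax(s[1:,4]); return c[i]+off,s[i],l==i
def top(c,box=(285,135,400,250)):
    x0,y0,x1,y1=box; im=c[0][y0:y1,x0:x1]; h=cv2.cvtColor(im,cv2.COLOR_RGB2HSV); o=np.array([x0,y0])
    H,S,V=[h[...,i].astype(int) for i in range(3)]
    r=blob(((H<8)|(H>172))&(S>130)&(V>80),o)
    b=blob((abs(H-110)<12)&(S>120),o)
    return r,b
E
python3 - <<'E'
from m import *
c=cap('top'); f=lambda u,v:((u+.5)/5-.5+285,(v+.5)/5-.5+135)
r,b=top(c); print('red',r[0],r[1],ray(c,[r[0]],.0548)); print('blue',b[0],b[1],ray(c,[b[0]],.092))
pl=ray(c,[f(105,78),f(352,62),f(382,507),f(133,518)],.012); print('plate',pl)
a=pl[[2,3]].mean(0)-pl[[0,1]].mean(0); print('len',np.linalg.norm(a),'ang',np.arctan2(a[1],a[0]),'w',np.linalg.norm(pl[0]-pl[1]),np.linalg.norm(pl[2]-pl[3]))
fj=ray(c,[f(232,464),f(366,456),f(368,497),f(236,506)],.095);print('fixed',fj,fj.mean(0))
w=ray(c,[f(275,82),f(277,188),f(250,135),f(302,135)],.08);print('wheel',w)
bt=ray(c,[f(220,252),f(349,244),f(352,286),f(221,292)],.092);print('bluetop',bt,bt.mean(0))
p=ray(c,[f(180,302),f(170,303)],.057);print('pointer',p)
ang=np.arctan2(*(fj.mean(0)-bt.mean(0))[[1,0]]);print('ang2',ang)
E
```

```text
red [313.6  203.35] [24 67 11  3 20] [[0.52086932 0.03281615 0.0548    ]]
blue [340.5708502  188.93117409] [ 40  49  30  12 247] [[ 0.55742065 -0.03968217  0.092     ]]
plate [[ 0.67300929  0.05513655  0.012     ]
 [ 0.68108664 -0.08530081  0.012     ]
 [ 0.42866645 -0.09901884  0.012     ]
 [ 0.42403528  0.04126684  0.012     ]]
len 0.2510762982183241 ang -3.086626048483601 w 0.14066945842920278 0.1403621009236101
fixed [[ 0.45605171 -0.01323025  0.095     ]
 [ 0.45949528 -0.08393104  0.095     ]
 [ 0.43791218 -0.08472209  0.095     ]
 [ 0.43396333 -0.01511134  0.095     ]] [ 0.44685563 -0.04924868  0.095     ]
wheel [[ 0.66029086 -0.03871124  0.08      ]
 [ 0.60306109 -0.03913771  0.08      ]
 [ 0.6317453  -0.0249574   0.08      ]
 [ 0.63152349 -0.05289665  0.08      ]]
bluetop [[ 0.56814348 -0.00806362  0.092     ]
 [ 0.57178593 -0.0765614   0.092     ]
 [ 0.54945615 -0.07786977  0.092     ]
 [ 0.5469162  -0.00838266  0.092     ]] [ 0.55907544 -0.04271936  0.092     ]
pointer [[0.54337459 0.01352184 0.057     ]
 [0.5428803  0.01897273 0.057     ]]
ang2 -3.083474889895215
```

Request:
{"api": "arm_command", "payload": {"moves": [[0.04,-0.02,0,0,-1],[0.04,-0.02,0,0,-1],[0.04,-0.02,0,0,-1],[0.04,-0.02,0,0,-1],[0.04,-0.02,0,0,-1],[0.04,-0.02,0,0,-1],[0.04,-0.02,0,0,-1],[0.04,-0.02,0,0,-1],[0.04,-0.02,0,0,-1],[0.04,-0.02,0,0,-1],[0.04,-0.02,0,0,-1],[0.04,-0.02,0,0,-1]]}}

```text
clock: 1.35
tool_pos: [0.5747, -0.1132, 0.231]
ee_rot: [-3.141, 0.0, 0.412]
force: [0.2, -0.4, 0.3]
width: -0.003
```

Request:
{"api": "arm_command", "payload": {"moves": [[0,0,0,8,-1],[0,0,0,8,-1],[0,0,0,4.4,-1],[0,0,0,0,-1],[0,0,0,0,-1]]}}

```text
clock: 1.85
tool_pos: [0.5738, -0.1149, 0.231]
ee_rot: [-3.141, 0.0, 0.058]
force: [-0.5, -0.2, -0.2]
width: 0.001
```

```bash
cat > s.py <<'E'
from h import *
E_X=np.array([-.9985,-.055]);E_Y=np.array([.055,-.9985]);W=np.array([.632,-.0393])
o=telemetry.observe(); p=o['tool_pos']; d=p[:2]-W
R=cv2.Rodrigues(np.zeros(3))[0]
print('t',o['clock'],'pos',p.round(4),'rpy',o['ee_rot'].round(4),'F',o['force'].round(2),'w',o['width'],'vel',abs(o['qvel']).max().round(3))
y=o['ee_rot'][2];print('rel wheel clampx,y mm',(d@E_X*1e3).round(1),(d@E_Y*1e3).round(1),'tool x,y to wheel mm',1e3*(-d@[np.cos(y),np.sin(y)]),1e3*(-d@[np.sin(y),-np.cos(y)]))
E
python3 s.py
```

```text
t 1.85 pos [ 0.5738 -0.1149  0.231 ] rpy [-3.1414e+00  5.0000e-04  5.7600e-02] F [-0.48 -0.16 -0.2 ] w 0.0011064508388339152 vel 0.003
rel wheel clampx,y mm 62.3 72.2 tool x,y to wheel mm 62.488929779612306 -72.07411807339918
```

Request:
{"api": "arm_command", "payload": {"moves": [[0.025,-0.024,0,0,-1],[0.025,-0.024,0,0,-1],[0.0235,-0.024,0,0,-1],[0,0,0.04,0,-1],[0,0,0.04,0,-1],[0,0,0.03,0,-1],[0,0,0,0,-1],[0,0,0,0,-1]]}}

```text
clock: 2.65
tool_pos: [0.6433, -0.039, 0.1217]
ee_rot: [-3.141, 0.0, 0.056]
force: [0.6, -0.5, -0.1]
width: -0.0
```

```bash
python3 s.py; python3 - <<'E'
from m import *
c=cap('top');t=c[0][135:250,285:400];d=cap('scene');save('scene1.png',d[0]); u=d[0][160:270,250:375]
save('c1.png',np.hstack([cv2.resize(t,(390,390),interpolation=3),cv2.resize(u,(410,390),interpolation=3)]))
E
```

```text
t 2.65 pos [ 0.6433 -0.039   0.1217] rpy [-3.1415e+00  3.0000e-04  5.6300e-02] F [ 0.55 -0.45 -0.08] w -0.0004450051310026922 vel 0.046
rel wheel clampx,y mm -11.3 0.4 tool x,y to wheel mm -11.327216296612717 -0.3749321362445119
```

View pics/c1.png

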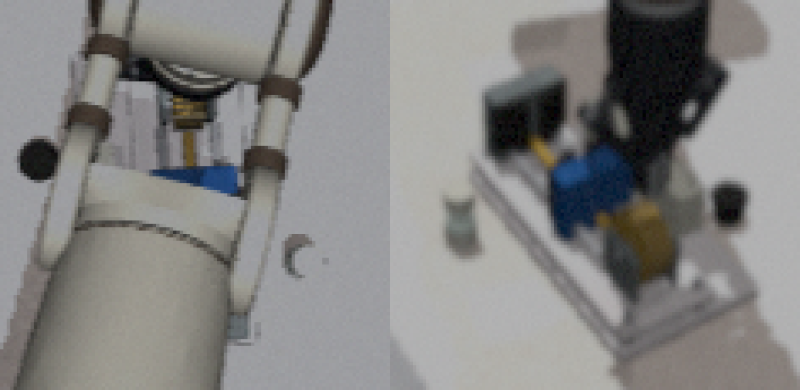

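```bash
python3 - <<'E'
from m import *
d=cap('scene')
q=proj(d,[[.6433,-.039,.1217],[.632,-.0393,.096],[.632,-.0393,.066],[.545,-.044,.092]]);print(q,(q-[250,160])*[410/125,390/110]+[390,0])
E
```

```text
[[329.13760774 213.90203356]
 [326.42079138 218.97524921]
 [326.04085935 227.56406021]
 [308.4455232  202.04042776]] [[649.57135337 191.1072099 ]
 [640.66019572 209.09406539]
 [639.41401867 239.54530437]
 [581.70131609 149.0524257 ]]
```

Request:
{"api": "arm_command", "payload": {"moves": [[0,0,0.012,0,-1],[0,0,0.008,0,-1],[0,0,0.003,0,-1],[0,0,0.002,0,-1],[0,0,0,0,-1],[0,0,0,0,-1]]}}

```text
clock: 3.4
tool_pos: [0.6436, -0.039, 0.0966]
ee_rot: [3.141, -0.001, 0.056]
force: [0.7, -0.1, 0.6]
width: 0.0
```

Request:
{"api": "arm_command", "payload": {"moves": [[0,0,0.001,0,-1],[0,0,0.001,0,-1],[0,0,0,0,-1],[0,0,0,0,-1]]}}

```text
clock: 3.8
tool_pos: [0.6437, -0.039, 0.0948]
ee_rot: [3.141, -0.001, 0.056]
force: [-0.0, -0.1, 3.2]
width: -0.003
```

Request:
{"api": "arm_command", "payload": {"moves": [[0,0,0.001,0,-1],[0,0,0.001,0,-1],[0,0,0,0,-1],[0,0,0,0,-1]]}}

```text
clock: 4.2
tool_pos: [0.6437, -0.039, 0.0927]
ee_rot: [3.141, -0.001, 0.056]
force: [0.9, -0.4, 5.3]
width: -0.001
```

Request:
{"api": "arm_command", "payload": {"moves": [[0,0,0.0015,0,-1],[0,0,0,0,-1],[0,0,0,0,-1],[-0.003,0,0,0,-1],[-0.003,0,0,0,-1],[-0.003,0,0,0,-1],[0,0,0,0,-1]]}}

```text
clock: 4.9
tool_pos: [0.6345, -0.0395, 0.0913]
ee_rot: [3.141, -0.001, 0.056]
force: [-0.8, 0.1, 4.6]
width: 0.001
```

Request:
{"api": "arm_command", "payload": {"moves": [[-0.003,0,0,0,-1],[-0.003,0,0,0,-1],[-0.003,0,0,0,-1],[-0.002,0,0,0,-1],[0,0,0,0,-1],[0,0,0,0,-1]]}}

```text
clock: 5.5
tool_pos: [0.6235, -0.0401, 0.0911]
ee_rot: [3.141, -0.0, 0.056]
force: [0.2, -0.3, 4.9]
width: 0.001
```

```bash
python3 s.py; python3 - <<'E'
from m import *
for n in ('top','scene'):
    c=cap(n); save(n+'2.png',c[0])
b0=cv2.imread('pics/scene1.png')[160:270,250:375];b1=cv2.imread('pics/scene2.png')[160:270,250:375]
cv2.imwrite('pics/c2.png',np.hstack([cv2.resize(b0,(400,352),interpolation=3),cv2.resize(b1,(400,352),interpolation=3)]))
E
```

```text
t 5.5 pos [ 0.6235 -0.0401  0.0911] rpy [ 3.1414e+00 -4.0000e-04  5.5700e-02] F [ 0.18 -0.25  4.91] w 0.0013087365939287799 vel 0.003
rel wheel clampx,y mm 8.6 0.3 tool x,y to wheel mm 8.57822172278194 -0.32660376123318524
```

View pics/c2.png

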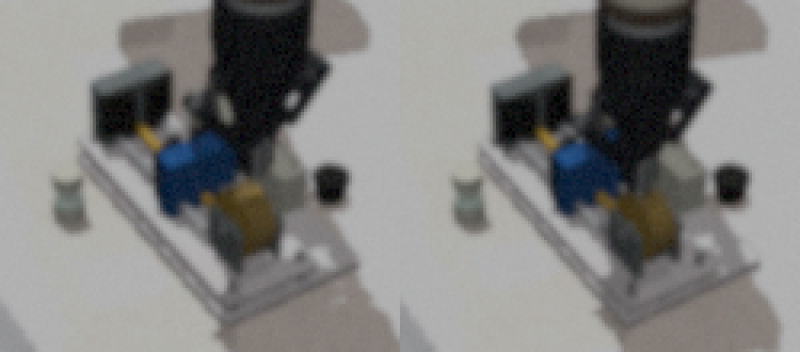

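Request:
{"api": "arm_command", "payload": {"moves": [[0,0,-0.005,0,-1],[0,0,-0.008,0,-1],[0.01,0,0,0,-1],[0.012,0,0,0,-1],[0,0,0,0,-1],[0,0,0.006,0,-1],[0,0,0.003,0,-1],[0,0,0.002,0,-1],[0,0,0.0015,0,-1],[0,0,0,0,-1],[0,0,0,0,-1]]}}

```text
clock: 6.7
tool_pos: [0.6456, -0.0387, 0.0918]
ee_rot: [-3.142, -0.001, 0.056]
force: [-0.0, 0.4, 4.7]
width: 0.003
```

Request:
{"api": "arm_command", "payload": {"moves": [[-0.003,0,0,0,-1],[-0.003,0,0,0,-1],[-0.003,0,0,0,-1],[-0.003,0,0,0,-1],[-0.003,0,0,0,-1],[-0.003,0,0,0,-1],[-0.002,0,0,0,-1],[0,0,0,0,-1],[0,0,0,0,-1]]}}

```text
clock: 7.6
tool_pos: [0.6251, -0.0398, 0.0915]
ee_rot: [-3.142, -0.0, 0.056]
force: [-0.2, 1.6, 4.6]
width: -0.0
```

Request:
{"api": "arm_command", "payload": {"moves": [[0,0,-0.005,0,-1],[0,0,-0.01,0,-1],[0.01,0,-0.02,0,-1],[0.012,0.03,-0.02,0,-1],[0,0.04,0,0,-1],[0,0.04,0,0,-1],[0,0.04,0,0,-1],[0,0.04,0,0,-1],[0,0.01,0,0,-1],[0,0,0,0,-1],[0,0,0,0,-1]]}}

```text
clock: 8.7
tool_pos: [0.6582, -0.2372, 0.146]
ee_rot: [-3.14, 0.001, 0.056]
force: [-0.0, 0.5, -0.4]
width: 0.0
```

```bash
python3 s.py; python3 - <<'E'
from m import *
c=cap('top'); save('top3.png',c[0]); r,b=top(c); print(r[0],r[1],b[0],b[1]); 
print(ray(c,[b[0]],.092),ray(c,[r[0]],.0548))
save('c3.png',cv2.resize(c[0][150:245,295:395],None,fx=6,fy=6,interpolation=3))
E
```

```text
t 8.7 pos [ 0.6582 -0.2372  0.146 ] rpy [-3.1405e+00  8.0000e-04  5.6100e-02] F [-0.01  0.47 -0.36] w 0.00027104186780423946 vel 0.021
rel wheel clampx,y mm -15.2 199.1 tool x,y to wheel mm -15.022983777969463 -199.0719697650632
[313.36842105 203.42105263] [24 68 11  2 19] [341.03703704 193.98353909] [ 40  54  31  12 243]
[[ 0.54400739 -0.04076746  0.092     ]] [[0.52068165 0.03344881 0.0548    ]]
```

View pics/c3.png

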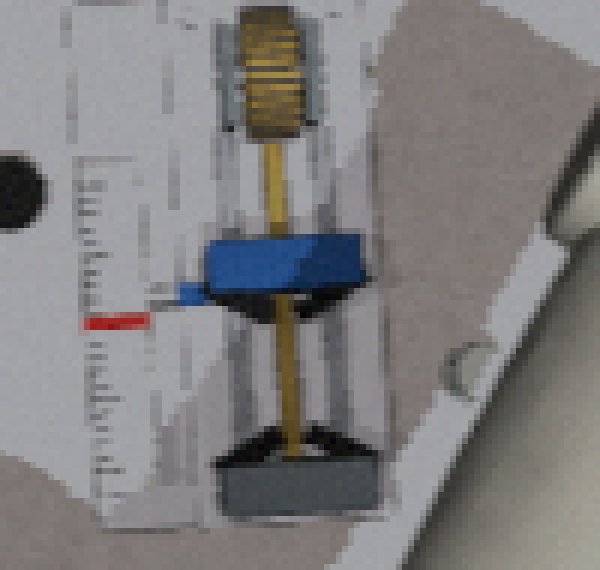

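```bash
cat > p.py <<'E'
from m import *
import sys
EX=np.array([-.9985,-.055]);EY=np.array([.055,-.9985]);O=np.array([.5529,-.0439])
def cl(P): d=P[:,:2]-O; return np.c_[d@EX,d@EY]*1e3
c=cap('top'); save('p%s.png'%sys.argv[1],c[0]); im=c[0].astype(int)
g=im.sum(2)//3; print('gray cols 317-330'); print(g[194:208,317:331])
w=(im[...,0]-im[...,1]-15).clip(0)[196:212,305:324]; yy,xx=np.mgrid[196:212,305:324]
rc=[(w*xx).sum()/w.sum(),(w*yy).sum()/w.sum()]; print('red',rc,cl(ray(c,[rc],.0545)))
r,b=top(c); print('blue',b[0],cl(ray(c,[b[0]],.092)))
for u in range(318,325):
    col=g[192:208,u].astype(float); col2=np.median(col)-col-12; i=None
    col2=col2.clip(0); 
    if col2.sum(): v=192+(col2*np.arange(16)).sum()/col2.sum(); print(u,round(v,2),cl(ray(c,[[u,v]],.057)).round(1))
E
python3 p.py 3
```

```text
gray cols 317-330
[[160 160 156 162 163 161 163 141 138 163 152 112  76  77]
 [165 147 151 161 162 164 162 138 136 162 151 113  75  78]
 [162 152 152 160 164 160 162 132 118 144 143 112  68  72]
 [161 161 159 145 125 137 144 123 100  99 102  77  39  70]
 [162 162 144 124 125 132 142 120  82  85  73  51  33  52]
 [164 163 162 162 163 160 163 136  93  82  83  74  44  18]
 [163 162 139 105 105  93  80  78  78  86  79  67  84  78]
 [164 164 142 112  99 115 130 125 143 159 160 158 161 158]
 [105  95 103 141 161 161 159 160 160 162 162 163 161 161]
 [ 74  77  99 143 160 160 162 162 165 163 162 162 162 161]
 [104 117 108 132 162 163 163 164 160 160 164 161 164 163]
 [161 162 139 138 165 163 163 163 154 156 164 162 162 162]
 [162 163 152 149 163 162 164 164 154 151 164 162 161 164]
 [162 161 159 158 163 162 161 163 150 152 162 164 162 160]]
red [np.float64(314.04940374787054), np.float64(203.2491482112436)] [[ 27.55966333 -77.12844734]]
blue [341.02040816 194.00816327] [[ 8.76929145 -3.66523331]]
318 202.49 [[ 26.2 -66.2]]
319 202.95 [[ 27.7 -63.6]]
320 200.19 [[ 20.4 -60.4]]
321 199.49 [[ 18.6 -57.6]]
322 199.7 [[ 19.4 -54.9]]
323 199.87 [[ 20.  -52.2]]
324 199.49 [[ 19.2 -49.4]]
```

Request:
{"api": "arm_command", "payload": {"moves": [[-0.004,-0.04,0,0,-1],[0,-0.04,0,0,-1],[0,-0.04,0,0,-1],[0,-0.04,0,0,-1],[0,-0.039,0,0,-1],[0,0,0.02,0,-1],[0,0,0.02,0,-1],[0,0,0,0,-1],[0,0,0,0,-1]]}}

```text
clock: 9.7
tool_pos: [0.643, -0.0389, 0.1064]
ee_rot: [-3.141, 0.001, 0.057]
force: [-0.5, -0.8, 0.6]
width: -0.003
```

```bash
python3 s.py
```

```text
t 9.7 pos [ 0.643  -0.0389  0.1064] rpy [-3.1412e+00  7.0000e-04  5.6900e-02] F [-0.48 -0.84  0.65] w -0.003109713054708062 vel 0.031
rel wheel clampx,y mm -11.0 0.2 tool x,y to wheel mm -11.025020423259134 -0.2084653952328823
```

Request:
{"api": "arm_command", "payload": {"moves": [[0,0,0.008,0,-1],[0,0,0.003,0,-1],[0,0,0.002,0,-1],[0,0,0.002,0,-1],[0,0,0,0,-1],[0,0,0,0,-1]]}}

```text
clock: 10.3
tool_pos: [0.644, -0.04, 0.0921]
ee_rot: [3.141, -0.001, 0.056]
force: [-0.3, 0.6, 4.5]
width: -0.002
```

Request:
{"api": "arm_command", "payload": {"moves": [[-0.003,0,0,0,-1],[-0.003,0,0,0,-1],[-0.003,0,0,0,-1],[-0.003,0,0,0,-1],[-0.003,0,0,0,-1],[-0.002,0,0,0,-1],[-0.002,0,0,0,-1],[0,0,0,0,-1],[0,0,0,0,-1]]}}

```text
clock: 11.2
tool_pos: [0.624, -0.0411, 0.0915]
ee_rot: [3.141, 0.0, 0.056]
force: [-1.2, 0.0, 5.4]
width: -0.002
```

Request:
{"api": "arm_command", "payload": {"moves": [[0,0,-0.005,0,-1],[0,0,-0.01,0,-1],[0.01,0,-0.02,0,-1],[0.01,0.03,-0.02,0,-1],[0,0.04,0,0,-1],[0,0.04,0,0,-1],[0,0.04,0,0,-1],[0,0.04,0,0,-1],[0,0.01,0,0,-1],[0,0,0,0,-1],[0,0,0,0,-1]]}}

```text
clock: 12.3
tool_pos: [0.6552, -0.2383, 0.146]
ee_rot: [-3.14, 0.001, 0.056]
force: [0.3, 0.0, 0.3]
width: 0.0
```

```bash
python3 s.py; python3 p.py 4; python3 - <<'E'
from m import *
c=cap('scene'); save('scene4.png',c[0]); t=cv2.imread('pics/p4.png')
cv2.imwrite('pics/c4.png',np.hstack([cv2.resize(t[170:220,300:350],(400,400),interpolation=3),cv2.resize(c[0][180:230,295:345,::-1],(400,400),interpolation=3)]))
E
```

```text
t 12.3 pos [ 0.6552 -0.2383  0.146 ] rpy [-3.1403e+00  9.0000e-04  5.6200e-02] F [0.33 0.01 0.28] w 8.360948182649029e-05 vel 0.021
rel wheel clampx,y mm -12.2 199.9 tool x,y to wheel mm -11.99300918995366 -199.94148959172
gray cols 317-330
[[161 158 159 164 163 164 162 139 140 161 163 141  96  78]
 [162 151 149 162 165 161 159 139 138 161 161 130  76  74]
 [163 151 149 162 162 160 159 129 128 164 153 116  74  76]
 [162 161 164 165 162 162 164 139 139 163 151 124  89  74]
 [163 165 162 161 165 161 163 136 124 140 142 126  89  70]
 [163 163 162 160 161 162 162 131 111 127 127 109  69  68]
 [165 162 138 117 126 133 141 125  94  86  84  68  36  67]
 [161 163 134 130 162 163 163 138  95  85  85  64  25  30]
 [103 101 102 143 161 148 136 118  88  83  83  83  63  31]
 [ 71  75 100  95  66  74  78  73 100 122 118 111 136 160]
 [106 115 108 134 159 158 158 160 158 158 162 161 162 163]
 [162 160 139 140 163 162 162 163 159 158 161 161 163 161]
 [165 164 149 150 162 165 162 165 153 151 161 160 164 164]
 [165 164 158 160 165 163 164 162 150 150 162 161 162 161]]
red [np.float64(314.0814441645676), np.float64(203.2548278757347)] [[ 27.58075538 -77.04227708]]
blue [341.03478261 196.43913043] [[15.20140059 -4.05376659]]
318 202.55 [[ 26.4 -66.2]]
319 202.88 [[ 27.5 -63.6]]
320 202.19 [[ 25.8 -60.7]]
321 202.33 [[ 26.4 -58.1]]
322 202.44 [[ 26.8 -55.4]]
323 202.57 [[ 27.4 -52.7]]
324 202.77 [[ 28.1 -50. ]]
```

View pics/c4.png

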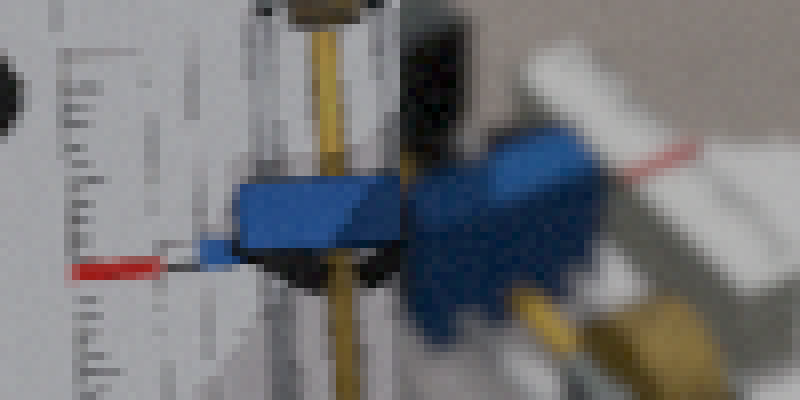

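The pointer line at crop (180,268) runs into the middle of the red band at (116,269), and the finger is well clear. I'll check the bystanders against the first picture and hand in.

```bash
python3 - <<'E'
from h import *
a=cv2.imread('pics/top0.png').astype(int);b=cv2.imread('pics/p4.png').astype(int);d=abs(a-b).sum(2)
for n,(u,v,r) in dict(stopper=(297,182,9),boss=(189,229,14),bottle=(174,182,18)).items(): print(n,d[v-r:v+r,u-r:u+r].max())
s=abs(cv2.imread('pics/scene0.png').astype(int)-cv2.imread('pics/scene4.png')).sum(2)
for n,(u,v,r) in dict(flask_a=(200,275,24),flask_b=(175,230,18),vial=(271,221,9),spatula=(238,252,20)).items(): print(n,(s[v-r:v+r,u-r:u+r]>120).sum())
print(telemetry.observe()['force']); workorder.finish_job()
E
```

```text
stopper 51
boss 26
bottle 45
flask_a 0
flask_b 281
vial 176
spatula 23
[ 0.82003249 -0.08199996  0.21885994]
the job is handed in; nothing more can be done
```

The clamp is preset: the pointer stands at the red mark, the finger is away, and the job was handed in at about 12.5 s.

- **Strokes:** I rolled the wheel with the closed fingertip in three strokes of about 20 mm. The finger pressed down with roughly 5 N and sank the deck by 4 to 5 mm. The jaw moved about 13.4 mm in the first two strokes and 6.4 mm in the third, matching the 3:1 ratio with no slip.
- **Pointer position:** Measured in the top camera along the clamp's x, the pointer is 0.4 to 0.7 mm past the centre of the mark by its line. The jaw block's position puts it about 0.1 mm short. Both are well within the 6 mm band, though the camera calibration is only good to about 2 mm.
- **Finger and contact:** The tool ended about 0.2 m to the side of the wheel, with wrist force readings at noise level. I only touched the wheel.
- **Other objects:** The stopper, boss, bottle and clear flask look unchanged between the first and last pictures. The amber flask, the vial and, slightly, the spatula did show pixel changes in the scene camera. I put these down to the arm and its shadow now standing there, as the tool never came low near them, but I did not confirm it with a separate measurement.

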